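# Release the tool drawer and dig out the hose spanner

## Task

Get the hose spanner out of the spring-out tool drawer at the airbrush bench: press the drawer's long release bar down near its middle, firmly but not hard, so that both ends go down evenly until the drawer springs out, then let the bar come back up. The flat tin and the air manifold lie on top of the spanner: set them aside, right way up on the floor of the same drawer and clear of the spanner. Then lift the spanner out and lay it flat on the spiral pad, leave the drawer out, drop nothing, and leave the bottles and jars where they stand.

Things in the scene. Friction and masses are not known exactly. Their poses are not given: they have to be found in the camera images.
- unit: low grey steel drawer unit fixed on the bench, 260 mm deep (x), 370 wide (y), 100 high. Origin: centre of its underside; its x points from its front face (at x = -130, facing the robot) to its back. Its flat top deck is 100 mm up and begins 66 mm behind the front face; the release bar fills the gap in front of the deck
- bar: release bar: plain steel flap 336 mm long (unit y), 50 deep, along the unit's top front edge, hinged along its back edge. Origin: middle of the hinge line, 60 mm behind the unit's front face, 88 mm up. About 4 N at the press line starts it, 10 to 15 N takes it to its rubber stop, where the force climbs steeply; over 30 N damages it. A hook at each end holds the drawer; both must lift together
- bar_centre (a point): middle of the bar's top face, on the line where it is pressed: 20 mm behind the unit's front face, 98 mm above the bench at rest; goes down about 9 mm when the bar is pressed to the stop. Axes as the unit's at rest
- bar_left (a point): point on the bar's top press line at its end on the unit's +y side, 168 mm from bar_centre
- bar_right (a point): the same at its end on the unit's -y side
- bar_press (a joint): turn of the bar about its hinge (rad): 0 up, 0.22 at the stop; both hooks let go at about 0.13 if the bar stays level, later if it rocks. As they let go the bar gives way a little and runs on to the stop, so press slowly (under 20 mm/s)
- bar_rock (a joint): sideways rock of the bar (rad): 0 level; one end is 336 mm x this lower than the other. The hinge bushes are soft: a press more than about 20 mm from the middle rocks the bar and the far hook may stay caught
- drawer: steel drawer in the unit. Origin: centre of its floor's top, 20 mm above the bench. Inside 200 mm deep (x), 320 wide (y); side and back walls 6 thick, 46 high above the floor; front panel 60 high, 366 wide, inner face at x = -100. A 6 mm thick tab stands 10 mm above the middle of each side wall. When out, the unit's front face is 90 mm behind the origin
- drawer_slide (a joint): how far the drawer is out (m): 0 shut, 0.19 fully out towards unit -x. Once both hooks let go, a damped spring slides it out in about 1.5 s and holds it out with about 3 N
- spanner: double open-ended steel spanner, 152 mm long (its x), shaft 13 wide and 8 thick, jaws 28 wide. Origin: middle of its underside, which is its centre of mass; z up as it lies. It lies flat on the drawer's floor roughly along the drawer's width, 56 to 93 g
- tin: flat round aluminium tin with lid, 50 mm across, 22 high, lying flat on the spanner towards one of its ends, about 37 mm from the spanner's middle. Origin: centre of its underside, z up. 63 to 126 g
- manifold: air manifold: aluminium bar 90 mm long (its x), 22 wide, 22 high, with three short brass nipples (8 mm thick, 10 high) standing up from its top and one stub at its +x end face. It lies across the spanner's other half, about 37 mm from the spanner's middle. Origin: centre of its underside, z up. 100 to 180 g
- pad: spiral-bound paper pad on a slightly larger card, lying fixed on the bench to the left or right of the unit, 200 mm (its x) by 150 (y), 8 thick; paper 145 mm wide, wire spiral along the +y edge. Origin: centre of its underside
- rack: low plywood paint rack fixed on the bench on the unit's other side, 150 x 150 mm with two steps 12 and 42 mm high; holds the dropper, the flask and the jar. Origin: centre of its underside
- dropper: bystander: small paint bottle 28 mm across, 75 high, on the rack. Origin: centre of its underside
- flask: bystander: bottle 36 mm across, 90 high, on the rack. Origin: centre of its underside
- jar: bystander: glass jar 50 mm across, 55 high, on the rack. Origin: centre of its underside
- rinse: bystander: glass rinse jar 66 mm across, 75 high, on the bench beyond the pad, 160 to 190 mm from the pad's centre. Origin: centre of its underside

How it is judged:
By the outcome, as a careful person would: the job done as asked, in the order asked, and still so for the second after the job is handed in, with the robot touching nothing.
It also fails if it takes over 72 s, if anything falls off the work surface, if the arm or the gripper's body presses on something with over 40 N, if the wrist force passes 120 N, or if a joint passes its speed limit or range.

## Robot

A 6-joint arm with a two-finger parallel gripper is mounted at the origin on the work surface. World frame = base frame: x ahead of the robot, y to its left, z up, the work surface at z = 0. Lengths are in m, angles in degrees, forces in N, time in s.
With the tool pointing down it reaches from about 0.35 to 0.775 m from the base axis. Payload 5.5 kg.
Tool frame: the origin (TCP) lies between the finger pads; the fingertips stand 14 mm ahead of it and the grasp point (between the pads) lies 5 mm behind it; z points along the fingers, y is the line along which they close (so a half turn about z gives the same grasp; the last joint's range is limited). The gripper opens to 85 mm and grips with 20 to 120 N. Pads are 22 mm wide; open, the fingers measure 114 mm over their backs; the gripper's body (76 mm by 85 mm) begins 54 mm behind the grasp point. The pads swing forward as they close: fully open they stand 13 mm farther back than shut.
Start: joints at [60.986, 17.945, 2.641, 74.691, 0, 82.002], TCP at [0.206, 0.537, 0.245] pointing down, gripper open.
Joint ranges: [-158.12, 158.12], [-49.38, 96.58], [-58.88, 72.47], [-126.05, 133.96], [-84.25, 85.87], [-180, 180]. Speed limits (degrees/s): [147.25, 147.25, 180, 180, 180, 180].

## Interface

Orientations are given as [roll, pitch, yaw] about the fixed x, y, z axes, in that order (R = Rz(yaw) Ry(pitch) Rx(roll)).
In Python, from workcell import telemetry, viewer, job_done, boxes_of, regions_of gives the robot as it stands.
- The arm moves only by the shell command python3 -m pendant 'ROWS'. ROWS is JSON, a list of rows, each an object with "twist": the turn, a rotation vector about the tool's x, y, z each as a share of 4 degrees, from -1 to 1, a list of three; "slide": the shift along the tool's x, y, z each as a share of 0.04 m, from -1 to 1, a list of three; "gripper": the opening in per cent of the stroke, from 0 (shut) to 100 (fully open). In form: [{"twist": [wx, wy, wz], "slide": [dx, dy, dz], "gripper": gripper}, ...]. A call has 1 to 8 rows; each row shifts and turns the commanded pose from where the row before left it, along the tool's axes as they then stand; what a row does not reach is not made up. A row lasts 1/12 s, in which the tool goes at most 41.7 mm and 7.16 degrees, less where a joint would pass 70% of its speed; a pose out of reach is approached as far as the arm can. A call with a number of a shift or a turn outside -1 to 1 is refused whole. A call with a gripper value outside its range is refused whole. The fingers move at their own pace and stop on an object; the grip force is fixed at half the most. Time passes only in rows, so rows that do not move let the fingers close. It gives the time, the measured TCP pose, the force, the opening and the grip force at its end, in the units of the state.
- telemetry.get_obs(): the state, without advancing time (a new reading comes with each control period).
- viewer.capture(name): name is "scene" or "top"; returns the picture (400x640x3 uint8, red, green, blue); there is no depth.
- viewer.calibration(name): a dict with "fx", "fy", "cx", "cy" (pixels), "R" (3x3) and "t" (3): a world point X has camera coordinates R X + t. Camera axes: x right, y down, z forward; pixel columns grow to the right and rows downward; lengths in m; the calibration is good to about 2 mm. A picture is of the moment at which its call begins. calibration takes no time and is no camera call.
- job_done(): hands the job in; it is judged then, once.
Trained networks look in the newest picture that a camera, given by its name, has taken for a name from the list of things; names that differ only in an ending like _2 or _b are one class to them, and where a whole thing is asked for, a point or a joint stands for the part that bears it (a point fixed in the world has none). Each returns a list of dicts, best first, with "confidence" (0 to 1); they miss things now and then, are a little off and sometimes report something else, mostly with a low value. They report only what shows in the picture. A call takes as long as a camera call.
- boxes_of(camera, target): "bbox" ([left, top, width, height] in pixels, round what is visible of it).
- regions_of(camera, target): "pixels" (400x640 bool, what is visible of it) and "bbox" ([left, top, width, height] in pixels, round what is visible of it).
The state is a dict: "t": time; "q": joint angles; "qvel": joint speeds; "tau": joint torques, N m; "tcp_pos": TCP position; "eef_rot": TCP orientation; "contact_force": force on the tool from outside, world axes, zero at the start; "ft_torque": the same for the moment, N m; "finger_gap": opening from 0.0 (shut) to 1.0 (fully open); "finger_force": force on a finger pad.
Only numpy, scipy, OpenCV 4.12 (cv2) and the standard library are available. Lean on these libraries where they do the work, as an engineer would, in place of code of your own. Each camera call takes 0.05 s, during which the arm holds its last target. There are 200 camera calls.

## Working session

There is one attempt and no reset: what is moved stays moved. The work goes in short steps, Python scripts to look and compute and a shell command to move; the robot and the scene stay as the last step left them, time stands still between calls to the robot, and variables do not carry over. Pictures are saved under pics/ and viewed, at most 12 in all, crops included, and the job is handed in when it is done.

```bash
mkdir -p pics; ls; cat > h.py <<'E'
import numpy as np, cv2
from workcell import telemetry, viewer, job_done, boxes_of, regions_of
def save(cam,name,crop=None,s=1):
    im=viewer.capture(cam)[:,:,::-1]
    if crop: im=im[crop[1]:crop[3],crop[0]:crop[2]]
    cv2.imwrite(f'pics/{name}.png',cv2.resize(im,None,fx=s,fy=s,interpolation=cv2.INTER_CUBIC))
def proj(cam,P):
    c=viewer.calibration(cam);X=np.atleast_2d(P)@np.array(c['R']).T+np.array(c['t'])
    return np.c_[c['fx']*X[:,0]/X[:,2]+c['cx'],c['fy']*X[:,1]/X[:,2]+c['cy']]
def ray(cam,uv,z):
    c=viewer.calibration(cam);R=np.array(c['R']);o=-R.T@np.array(c['t'])
    uv=np.atleast_2d(uv);d=np.c_[(uv[:,0]-c['cx'])/c['fx'],(uv[:,1]-c['cy'])/c['fy'],np.ones(len(uv))]@R
    return o+d*((z-o[2])/d[:,2])[:,None]
E
python3 - <<'E'
from h import *
a=viewer.capture('scene');b=viewer.capture('top')
cv2.imwrite('pics/a.png',a[:,:,::-1]);cv2.imwrite('pics/b.png',b[:,:,::-1])
for cam in('scene','top'):
    c=viewer.calibration(cam);print(cam,c,-np.array(c['R']).T@np.array(c['t']))
for n,z in dict(bar=.098,unit=.1,pad=.008,rack=.042,rinse=.075,dropper=.117,flask=.132,jar=.097).items():
    for r in regions_of('top',n)[:2]:
        ct=max(cv2.findContours(r['pixels'].astype('uint8'),0,2)[0],key=len)
        bx=cv2.boxPoints(cv2.minAreaRect(ct))
        print(n,round(r['confidence'],2),r['bbox'],ray('top',bx,z)[:,:2].round(3).tolist(), ray('top',bx.mean(0),z).round(3))
print(telemetry.get_obs())
E
```

```text
pics
scene {'fx': 471.6562407659466, 'fy': 471.6562407659466, 'cx': 319.79954550765785, 'cy': 207.0418268806514, 'R': array([[-0.29911034,  0.95413918, -0.01230601],
       [ 0.73605552,  0.22249843, -0.63930957],
       [-0.60725224, -0.200282  , -0.76885099]]), 't': array([ 0.18144027, -0.38905547,  1.96404669])} [1.53330883 0.30680817 1.26356516]
top {'fx': 511.6344830071467, 'fy': 511.6344830071467, 'cx': 327.9870379727079, 'cy': 198.59349450416914, 'R': array([[-0.00232695, -0.99997784, -0.00623786],
       [-0.99124906,  0.00312986, -0.13196781],
       [ 0.13198441,  0.00587619, -0.99123437]]), 't': array([0.00530268, 0.60623127, 1.25899931])} [ 0.43477024 -0.00399298  1.32799948]
bar 0.83 [257.6, 157.5, 140.3, 44.2] [[0.652, 0.181], [0.7, -0.154], [0.644, -0.161], [0.596, 0.172]] [[0.648 0.01  0.098]]
bar 0.57 [159.5, 194.8, 62.2, 85.2] [[0.6, 0.424], [0.611, 0.278], [0.414, 0.257], [0.404, 0.401]] [[0.506 0.34  0.098]]
unit 0.83 [239.3, 77.6, 163.8, 130.7] [[0.853, 0.23], [0.907, -0.145], [0.613, -0.18], [0.562, 0.184]] [[0.732 0.022 0.1  ]]
rack 0.68 [439.0, 205.4, 64.1, 67
[... 834 characters left out ...]
 -0.338]] [[ 0.544 -0.368  0.097]]
{'t': 0.5, 'q': array([ 6.09863480e+01,  1.79465809e+01,  2.63826966e+00,  7.46906271e+01,
       -3.52752579e-03,  8.20012310e+01]), 'qvel': array([-0.01502329,  0.00103571, -0.02962914, -0.01306688,  0.04861047,
        0.04917403]), 'tau': array([-1.58197203e-03, -4.79995179e+01,  2.98537695e+01,  1.84918623e-03,
       -2.03180389e-04, -8.13854030e-06]), 'tcp_pos': array([0.20623553, 0.53675576, 0.24528593]), 'eef_rot': array([1.79999440e+02, 3.64094003e-03, 1.58985117e+02]), 'contact_force': array([-0.00833704, -0.72816159, -0.51873202]), 'ft_torque': array([ 0.05956361,  0.01212424, -0.0373816 ]), 'finger_force': 0.0, 'finger_gap': 0.9990015452749984}
```

View pics/a.png

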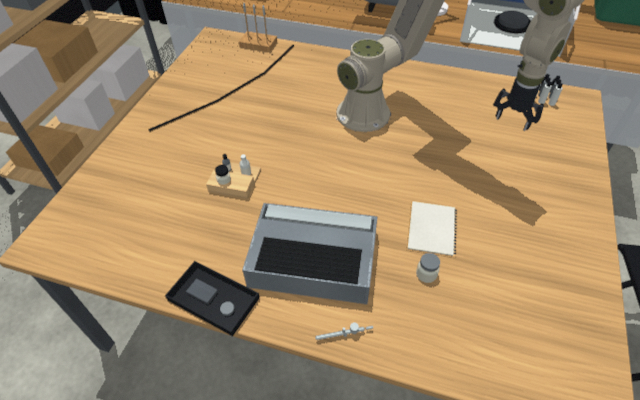

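View pics/b.png

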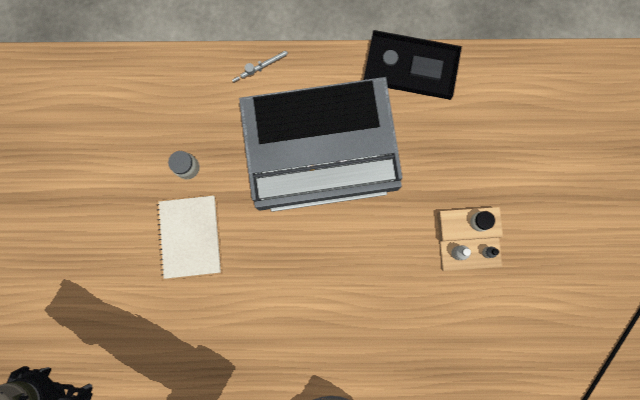

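```bash
cat >> h.py <<'E'
from scipy.optimize import minimize
def T(p,L):
    c,s=np.cos(p[2]),np.sin(p[2]);L=np.atleast_2d(L)
    return np.c_[p[0]+c*L[:,0]-s*L[:,1],p[1]+s*L[:,0]+c*L[:,1],L[:,2]]
def box(x0,x1,y0,y1,z0,z1): return np.array([[x,y,z] for x in(x0,x1) for y in(y0,y1) for z in(z0,z1)])
def hull(cam,p,L):
    m=np.zeros((800,1280),'uint8');h=cv2.convexHull((proj(cam,T(p,L))*2).astype('float32'))
    cv2.fillConvexPoly(m,np.round(h*16).astype(int),255,shift=4);return cv2.resize(m,(640,400),interpolation=cv2.INTER_AREA)/255.
def fit(cams_masks,L,p0):
    f=lambda p:sum(np.abs(hull(c,p,L)-m).sum()/m.sum() for c,m in cams_masks)
    best=p0
    for k in range(3): 
        r=minimize(f,best,method='Nelder-Mead',options=dict(initial_simplex=np.array([best]+[np.array(best)+d for d in np.diag([.012,.012,.08])])));best=r.x
    return r.x,r.fun
E
python3 - <<'E'
from h import *
ims={c:viewer.capture(c)[:,:,::-1].copy() for c in('scene','top')}
U=box(-.13,.13,-.185,.185,0,.1);P=box(-.1,.1,-.075,.075,0,.008)
for n,L,p0 in(('unit',U,[.745,.023,.143]),('pad',P,[.5,.34,.07])):
    ms=[]
    for c in ims:
        r=regions_of(c,n); print(n,c,[(round(x['confidence'],2),x['bbox']) for x in r])
        if r and r[0]['confidence']>.3: ms.append((c,r[0]['pixels'].astype(float)))
    for m in ms: print(m[0],fit([m],L,p0))
    if len(ms)>1:
        p,_=fit(ms,L,p0);print('both',p,_,np.degrees(p[2]))
    if n=='unit' and ms:
        pu=p if len(ms)>1 else fit(ms,L,p0)[0]
        print('barc',T(pu,[[-.11,0,.098]]))
        for c in ims:
            for q in(box(-.13,.13,-.185,.185,.1,.1),box(-.12,-.07,-.168,.168,.098,.098)):
                h=cv2.convexHull(proj(c,T(pu,q)).astype('float32'));cv2.polylines(ims[c],[h.astype(int)],True,(0,0,255))
t=ims['top'][60:220,225:415];s=ims['scene'][190:310,230:395]
t=cv2.resize(t,None,fx=3.5,fy=3.5);s=cv2.resize(s,(t.shape[1],int(120*t.shape[1]/165)))
cv2.imwrite('pics/c.png',t)
E
```

```text
unit scene [(0.74, [263.5, 205.4, 109.7, 23.5]), (0.67, [215.7, 163.1, 13.5, 20.2]), (0.66, [242.7, 202.8, 134.4, 100.5])]
unit top [(0.85, [236.5, 77.5, 167.8, 132.8])]
scene (array([ 0.48083389, -0.03084714,  0.14110059]), np.float64(4.897933000712759))
top (array([0.7476284 , 0.02384132, 0.14051618]), np.float64(0.06407669723863885))
both [0.63494954 0.00585866 0.13000925] 6.597257212418725 7.44898148052451
barc [[ 0.52587786 -0.0084021   0.098     ]]
pad scene [(0.57, [404.6, 202.8, 53.3, 55.7])]
pad top [(0.94, [160.1, 195.1, 62.4, 86.6])]
scene (array([0.51983744, 0.36503109, 0.12281023]), np.float64(0.06260061919504643))
top (array([0.51107635, 0.36459484, 0.11596812]), np.float64(0.07453803356975663))
both [0.5166412  0.36469064 0.10860188] 0.1507953101766723 6.222429583070832
```

View pics/c.png

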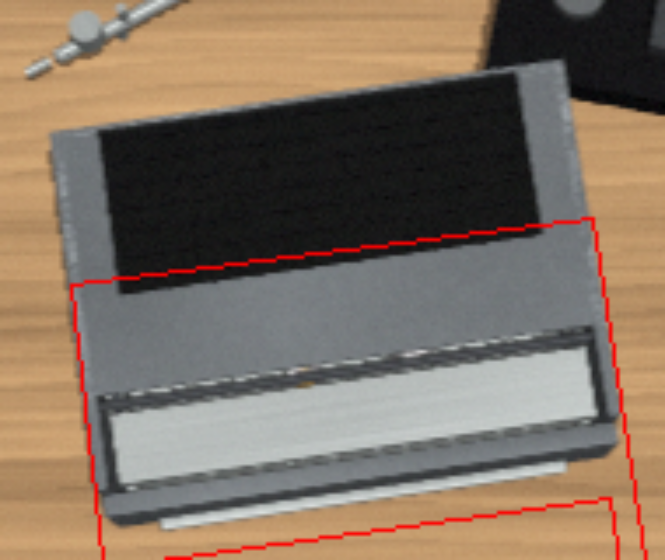

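```bash
cat >> h.py <<'E'
from scipy.spatial.transform import Rotation as Ro
def go(target,yaw,o=None):
    o=o or telemetry.get_obs();R=Ro.from_euler('xyz',[180,0,yaw],degrees=True).as_matrix()
    R0=Ro.from_euler('xyz',o['eef_rot'],degrees=True)
    d=(R.T@(np.array(target)-o['tcp_pos']))/.04
    print('pos',o['tcp_pos'].round(4),'rpy',o['eef_rot'].round(2),'t',round(o['t'],2),'F',o['contact_force'].round(1),'gap',round(o['finger_gap'],3))
    print('slide units',d.round(3),'twist units',((R0.inv()*Ro.from_matrix(R)).as_rotvec(degrees=True)/4).round(3))
E
python3 - <<'E'
from h import *
q=[[258.7,199.1],[395.9,179.4],[393.6,159.1],[255.9,177.7]]
w=ray('top',q,.098);print(w.round(3)); pu=[.7476,.0238,.1405]
print(proj('top',T(pu,[[-.12,.168,.098],[-.12,-.168,.098],[-.07,-.168,.098],[-.07,.168,.098]])).round(1))
E
python3 -m pendant '[{"twist":[0,0,-1],"slide":[0,0,0],"gripper":0},{"twist":[0,0,-1],"slide":[0,0,0],"gripper":0},{"twist":[0,0,-1],"slide":[0,0,0],"gripper":0},{"twist":[0,0,-1],"slide":[0,0,0],"gripper":0},{"twist":[0,0,-1],"slide":[0,0,0],"gripper":0},{"twist":[0,0,-1],"slide":[0,0,0],"gripper":0},{"twist":[0,0,-1],"slide":[0,0,0],"gripper":0},{"twist":[0,0,-0.25],"slide":[0,0,0],"gripper":0}]'
python3 -m pendant '[{"twist":[0,0,0],"slide":[-0.49,-0.81,0],"gripper":0},{"twist":[0,0,0],"slide":[-0.49,-0.81,0],"gripper":0},{"twist":[0,0,0],"slide":[-0.49,-0.81,0],"gripper":0},{"twist":[0,0,0],"slide":[-0.49,-0.81,0],"gripper":0},{"twist":[0,0,0],"slide":[-0.49,-0.81,0],"gripper":0},{"twist":[0,0,0],"slide":[-0.49,-0.81,0],"gripper":0},{"twist":[0,0,0],"slide":[-0.49,-0.81,0],"gripper":0},{"twist":[0,0,0],"slide":[-0.49,-0.81,0],"gripper":0}]'
python3 -m pendant '[{"twist":[0,0,0],"slide":[-0.49,-0.81,0],"gripper":0},{"twist":[0,0,0],"slide":[-0.49,-0.81,0],"gripper":0},{"twist":[0,0,0],"slide":[-0.49,-0.81,0],"gripper":0},{"twist":[0,0,0],"slide":[-0.49,-0.81,0],"gripper":0},{"twist":[0,0,0],"slide":[-0.49,-0.81,0],"gripper":0},{"twist":[0,0,0],"slide":[-0.49,-0.81,0],"gripper":0},{"twist":[0,0,0],"slide":[-0.49,-0.81,0],"gripper":0},{"twist":[0,0,0],"slide":[-0.49,-0.81,0],"gripper":0}]'
python3 -c "
from h import *
go([.639,.008,.14],188)"
```

```text
[[ 0.598  0.171  0.098]
 [ 0.645 -0.162  0.098]
 [ 0.696 -0.158  0.098]
 [ 0.651  0.179  0.098]]
[[258.  196.1]
 [394.7 176.5]
 [391.4 156.6]
 [255.4 176. ]]
t: 1.47
tcp_pos: [0.2062, 0.5368, 0.2453]
eef_rot: [180.0, 0.0, -171.9]
contact_force: [0.1, -0.2, -0.3]
finger_gap: -0.0
finger_force: 0.0
t: 2.13
tcp_pos: [0.3984, 0.3003, 0.2456]
eef_rot: [180.0, 0.0, -172.1]
contact_force: [-0.2, 1.1, -0.3]
finger_gap: -0.001
finger_force: 0.0
t: 2.8
tcp_pos: [0.5898, 0.0652, 0.2454]
eef_rot: [180.0, 0.0, -172.1]
contact_force: [-0.3, 1.7, 0.1]
finger_gap: 0.0
finger_force: 0.0
pos [0.5898 0.0652 0.2454] rpy [ 1.7999e+02  2.0000e-02 -1.7211e+02] t 2.8 F [-0.3  1.7  0.1] gap 0.0
slide units [-1.02  -1.588  2.635] twist units [ 0.002  0.006 -0.028]
```

```bash

python3 -m pendant '[{"twist":[0,0,0],"slide":[-0.46,-0.79,0.3],"gripper":0},{"twist":[0,0,0],"slide":[-0.46,-0.79,0.3],"gripper":0},{"twist":[0,0,0],"slide":[0,0,0.9],"gripper":0},{"twist":[0,0,0],"slide":[0,0,0.9],"gripper":0},{"twist":[0,0,0],"slide":[0,0,0.3],"gripper":0},{"twist":[0,0,0],"slide":[0,0,0],"gripper":0}]'
python3 -c "
from h import *
go([.635,.0075,.112],188)
viewer.capture('top');viewer.capture('scene')
save('top','d',(240,120,420,230),4)"
```

```text
t: 3.3
tcp_pos: [0.6311, 0.0093, 0.1324]
eef_rot: [179.9, -0.5, -172.1]
contact_force: [-0.5, 0.0, 0.2]
finger_gap: 0.005
finger_force: 0.0
pos [0.6311 0.0093 0.1324] rpy [ 179.87   -0.47 -172.13] t 3.3 F [-0.5  0.   0.2] gap 0.005
slide units [-0.09  -0.059  0.511] twist units [ 0.032 -0.117 -0.032]
```

View pics/d.png

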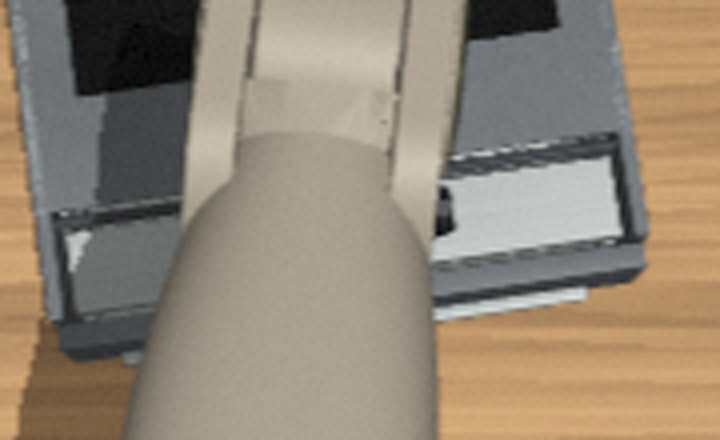

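```bash

python3 -m pendant '[{"twist":[0,0,0],"slide":[-0.1,-0.05,0.15],"gripper":0},{"twist":[0,0,0],"slide":[0,0,0.13],"gripper":0},{"twist":[0,0,0],"slide":[0,0,0.1],"gripper":0},{"twist":[0,0,0],"slide":[0,0,0.03],"gripper":0},{"twist":[0,0,0],"slide":[0,0,0.03],"gripper":0},{"twist":[0,0,0],"slide":[0,0,0.03],"gripper":0},{"twist":[0,0,0],"slide":[0,0,0.03],"gripper":0}]'
python3 -m pendant '[{"twist":[0,0,0],"slide":[0,0,0.03],"gripper":0},{"twist":[0,0,0],"slide":[0,0,0.03],"gripper":0},{"twist":[0,0,0],"slide":[0,0,0.03],"gripper":0}]'
```

```text
t: 4.03
tcp_pos: [0.6383, 0.0081, 0.1173]
eef_rot: [180.0, 0.0, -172.0]
contact_force: [0.2, 0.5, 0.4]
finger_gap: 0.001
finger_force: 0.0
t: 4.28
tcp_pos: [0.6383, 0.0081, 0.1137]
eef_rot: [180.0, 0.0, -172.0]
contact_force: [-0.5, -0.0, 0.6]
finger_gap: -0.002
finger_force: 0.0
```

```bash

python3 -m pendant '[{"twist":[0,0,0],"slide":[0.07,0,0.03],"gripper":0},{"twist":[0,0,0],"slide":[0,0,0.03],"gripper":0},{"twist":[0,0,0],"slide":[0,0,0.03],"gripper":0},{"twist":[0,0,0],"slide":[0,0,0.03],"gripper":0}]'
python3 -m pendant '[{"twist":[0,0,0],"slide":[0,0,0.03],"gripper":0},{"twist":[0,0,0],"slide":[0,0,0.03],"gripper":0}]'
```

```text
t: 4.62
tcp_pos: [0.635, 0.0076, 0.1102]
eef_rot: [-180.0, 0.0, -172.0]
contact_force: [-5.1, -0.0, 9.9]
finger_gap: -0.001
finger_force: 5.1
t: 4.78
tcp_pos: [0.6347, 0.0075, 0.1081]
eef_rot: [-180.0, -0.0, -172.0]
contact_force: [-6.5, -0.6, 11.4]
finger_gap: 0.0
finger_force: 5.9
```

```bash

python3 -m pendant '[{"twist":[0,0,0],"slide":[0,0,0.03],"gripper":0},{"twist":[0,0,0],"slide":[0,0,0.03],"gripper":0}]'
python3 -m pendant '[{"twist":[0,0,0],"slide":[0,0,0.03],"gripper":0}]'
python3 -m pendant '[{"twist":[0,0,0],"slide":[0,0,0.03],"gripper":0}]'
```

```text
t: 4.95
tcp_pos: [0.6344, 0.0074, 0.1057]
eef_rot: [-180.0, -0.1, -172.0]
contact_force: [-6.8, -0.0, 12.1]
finger_gap: 0.007
finger_force: 6.4
t: 5.03
tcp_pos: [0.6344, 0.0074, 0.1046]
eef_rot: [-180.0, -0.1, -172.0]
contact_force: [-4.6, -0.6, 8.0]
finger_gap: -0.003
finger_force: 4.1
t: 5.12
tcp_pos: [0.6343, 0.0075, 0.103]
eef_rot: [-180.0, -0.1, -172.0]
contact_force: [-7.5, -1.2, 12.0]
finger_gap: -0.0
finger_force: 6.5
```

```bash

python3 -m pendant '[{"twist":[0,0,0],"slide":[0,0,0.01],"gripper":0},{"twist":[0,0,0],"slide":[0,0,0],"gripper":0},{"twist":[0,0,0],"slide":[0,0,0],"gripper":0},{"twist":[0,0,0],"slide":[0,0,0],"gripper":0}]'
python3 -m pendant '[{"twist":[0,0,0],"slide":[0,0,-0.06],"gripper":0},{"twist":[0,0,0],"slide":[0,0,-0.06],"gripper":0},{"twist":[0,0,0],"slide":[0,0,-0.06],"gripper":0},{"twist":[0,0,0],"slide":[0,0,-0.06],"gripper":0},{"twist":[0,0,0],"slide":[0,0,-0.06],"gripper":0},{"twist":[0,0,0],"slide":[0,0,-0.06],"gripper":0}]'
python3 -m pendant '[{"twist":[0,0,0],"slide":[0,0,-1],"gripper":0},{"twist":[0,0,0],"slide":[0,0,-1],"gripper":0},{"twist":[0,0,0],"slide":[0,0.9,-0.3],"gripper":60},{"twist":[0,0,0],"slide":[0,1,0],"gripper":60},{"twist":[0,0,0],"slide":[0,1,0],"gripper":60},{"twist":[0,0,0],"slide":[0,1,0],"gripper":60},{"twist":[0,0,0],"slide":[0,1,0],"gripper":60},{"twist":[0,0,0],"slide":[0,0,0],"gripper":60}]'
python3 - <<'E'
from h import *
a=viewer.capture('scene');b=viewer.capture('top')
t=cv2.resize(b[130:300,220:430],None,fx=3.6,fy=3.6,interpolation=2)
cv2.imwrite('pics/e.png',t[:,:,::-1])
Z=dict(spanner=.028,tin=.05,manifold=.05,drawer=.08)
for n in Z:
  for c in('top','scene'):
    for r in regions_of(c,n)[:2]:
        ct=max(cv2.findContours(r['pixels'].astype('uint8'),0,2)[0],key=len)
        bx=cv2.boxPoints(cv2.minAreaRect(ct))
        print(n,c,round(r['confidence'],2),np.round(r['bbox']),ray(c,bx,Z[n])[:,:2].round(3).tolist(), ray(c,bx.mean(0),Z[n]).round(3))
E
```

```text
t: 5.45
tcp_pos: [0.6342, 0.0075, 0.1029]
eef_rot: [-180.0, -0.1, -172.0]
contact_force: [-7.2, -0.6, 10.3]
finger_gap: 0.003
finger_force: 6.3
t: 5.95
tcp_pos: [0.6358, 0.0077, 0.1157]
eef_rot: [180.0, 0.0, -172.0]
contact_force: [0.2, 0.3, -0.0]
finger_gap: 0.001
finger_force: 0.0
t: 6.62
tcp_pos: [0.6068, 0.2087, 0.2076]
eef_rot: [179.8, 0.0, -171.6]
contact_force: [-0.2, -0.6, -0.0]
finger_gap: 0.603
finger_force: 0.0
spanner top 0.55 [307. 214.  34.  13.] [[0.561, 0.009], [0.56, -0.027], [0.55, -0.027], [0.55, 0.009]] [[ 0.555 -0.009  0.028]]
spanner scene 0.42 [265. 205. 109.  26.] [[0.651, -0.176], [0.593, -0.193], [0.548, 0.162], [0.605, 0.17]] [[ 0.599 -0.007  0.028]]
spanner scene 0.39 [299. 205.  39.   9.] [[0.556, 0.035], [0.552, 0.048], [0.56, 0.05], [0.564, 0.037]] [[0.558 0.043 0.028]]
tin top 0.84 [343. 210.  19.  20.] [[0.578, -0.032], [0.578, -0.079], [0.531, -0.079], [0.531, -0.031]] [[ 0.554 -0.055  0.05 ]]
tin scene 0.57 [306. 197.   8.  14.] [[0.55, -0.081], [0.538, -0.042], [0.589, -0.025], [0.6, -0.064]] [[ 0.569 -0.053  0.05 ]]
tin scene 0.35 [262. 205. 108.  27.] [[0.671, -0.17], [0.615, -0.187], [0.565, 0.165], [0.621, 0.173]] [[ 0.618 -0.003  0.05 ]]
manifold top 0.84 [315. 201.  10.  36.] [[0.599, 0.035], [0.6, 0.014], [0.506, 0.011], [0.505, 0.032]] [[0.552 0.023 0.05 ]]
drawer top 0.81 [260. 177. 156. 103.] [[0.599, 0.191], [0.652, -0.178], [0.452, -0.202], [0.4, 0.159]] [[ 0.525 -0.007  0.08 ]]
drawer scene 0.6 [266. 168. 109.  62.] [[0.635, -0.156], [0.464, -0.204], [0.419, 0.142], [0.589, 0.167]] [[ 0.529 -0.01   0.08 ]]
```

View pics/e.png

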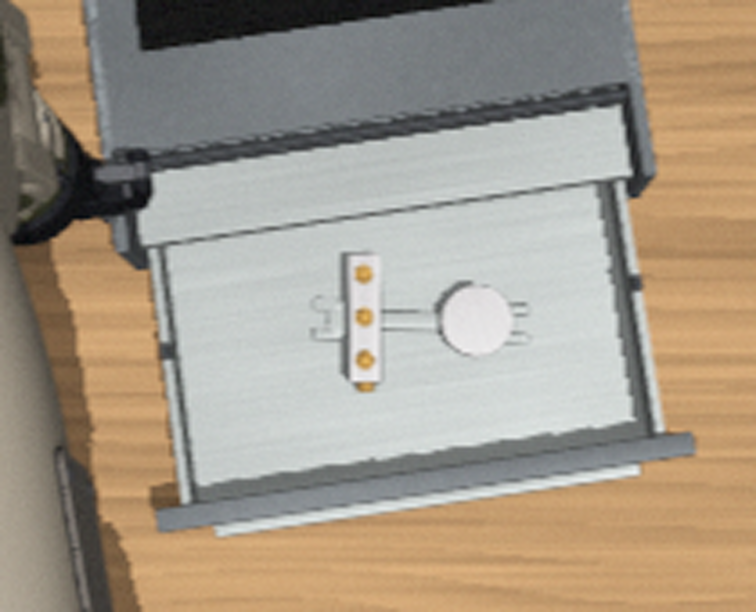

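```bash
python3 - <<'E'
from h import *
f=lambda u,v,z:ray('top',[[220+u/3.6,130+v/3.6]],z)[0].round(4)
print('man',f(363.5,316,.05),'nip',f(364,272,.06),f(364,316,.06),f(365,359,.06))
print('tin',f(477,318,.05),'sp ends',f(318,321,.028),f(525,322,.028),'shaft',f(410,320,.028))
print('drawer front panel top corners',f(157,513,.08),f(695,435,.08),'inner',f(695,452,.08))
go([.556,.022,.12],182)
E
```

```text
man [0.5565 0.0213 0.05  ] nip [0.5861 0.0207 0.06  ] [0.5555 0.0207 0.06  ] [0.5258 0.0201 0.06  ]
tin [ 0.5548 -0.0577  0.05  ] sp ends [0.5551 0.054  0.028 ] [ 0.554  -0.0926  0.028 ] shaft [ 0.5556 -0.0112  0.028 ]
drawer front panel top corners [0.4213 0.1594 0.08  ] [ 0.4725 -0.2026  0.08  ] inner [ 0.4611 -0.2023  0.08  ]
pos [0.6086 0.2006 0.2077] rpy [ 1.8000e+02  1.0000e-02 -1.7212e+02] t 7.12 F [ 0.   0.5 -0.7] gap 0.598
slide units [ 1.471 -4.416  2.194] twist units [1.00e-03 1.00e-03 1.47e+00]
```

```bash

python3 -m pendant '[{"twist":[0,0,0.8],"slide":[0,0,0],"gripper":60},{"twist":[0,0,0.8],"slide":[0,0,0],"gripper":60},{"twist":[0,0,0],"slide":[0.286,-0.888,0],"gripper":60},{"twist":[0,0,0],"slide":[0.286,-0.888,0],"gripper":60},{"twist":[0,0,0],"slide":[0.286,-0.888,0],"gripper":60},{"twist":[0,0,0],"slide":[0.286,-0.888,0],"gripper":60},{"twist":[0,0,0],"slide":[0.286,-0.888,0.3],"gripper":60},{"twist":[0,0,0],"slide":[0,0,0.8],"gripper":60}]'
python3 -m pendant '[{"twist":[0,0,0],"slide":[0,0,0.8],"gripper":60},{"twist":[0,0,0],"slide":[0,0,0.6],"gripper":60},{"twist":[0,0,0],"slide":[0,0,0],"gripper":60},{"twist":[0,0,0],"slide":[0,0,0],"gripper":60}]'
python3 - <<'E'
from h import *
go([.556,.0215,.044],181.5)
save('scene','f',(240,140,400,260),5)
E
```

```text
t: 7.78
tcp_pos: [0.5577, 0.0164, 0.1679]
eef_rot: [-179.8, 0.5, -178.8]
contact_force: [1.2, -0.3, -0.4]
finger_gap: 0.598
finger_force: 0.0
t: 8.12
tcp_pos: [0.5549, 0.0222, 0.1069]
eef_rot: [180.0, -0.2, -178.5]
contact_force: [0.3, -0.8, 0.2]
finger_gap: 0.601
finger_force: 0.0
pos [0.5549 0.0222 0.1069] rpy [ 1.7997e+02 -1.7000e-01 -1.7847e+02] t 8.12 F [ 0.3 -0.8  0.2] gap 0.601
slide units [-0.028 -0.019  1.574] twist units [ 0.007 -0.043  0.007]
```

View pics/f.png

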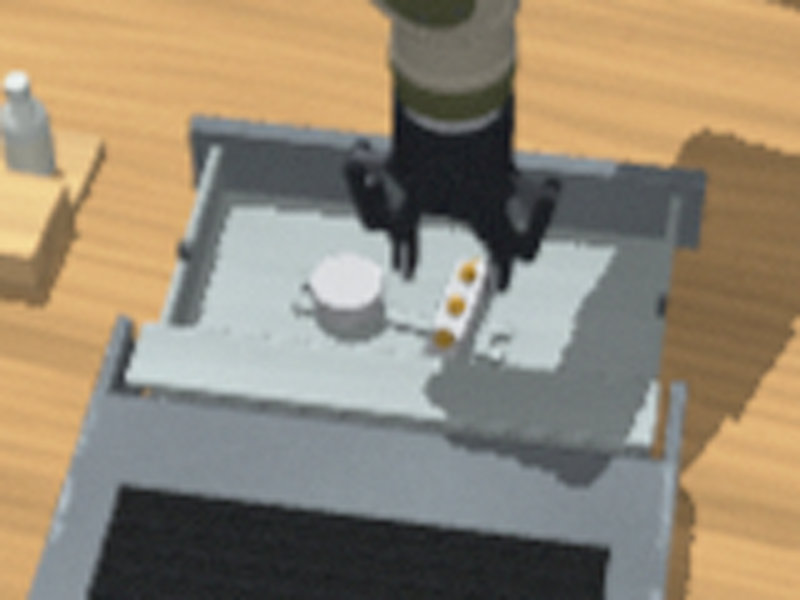

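```bash

python3 -m pendant '[{"twist":[0,0,0],"slide":[-0.03,-0.02,0.6],"gripper":60},{"twist":[0,0,0],"slide":[0,0,0.5],"gripper":60},{"twist":[0,0,0],"slide":[0,0,0.3],"gripper":60},{"twist":[0,0,0],"slide":[0,0,0.15],"gripper":60},{"twist":[0,0,0],"slide":[0,0,0],"gripper":60},{"twist":[0,0,0],"slide":[0,0,0],"gripper":40}]'
python3 -m pendant '[{"twist":[0,0,0],"slide":[0,0,0],"gripper":10},{"twist":[0,0,0],"slide":[0,0,0],"gripper":10},{"twist":[0,0,0],"slide":[0,0,0],"gripper":10},{"twist":[0,0,0],"slide":[0,0,0],"gripper":10},{"twist":[0,0,0],"slide":[0,0,0],"gripper":10},{"twist":[0,0,0],"slide":[0,0,0],"gripper":10}]'
```

```text
t: 8.67
tcp_pos: [0.5584, 0.0219, 0.0472]
eef_rot: [-180.0, 0.1, -178.4]
contact_force: [0.1, -0.8, -0.1]
finger_gap: 0.476
finger_force: 0.0
t: 9.17
tcp_pos: [0.5586, 0.0218, 0.0475]
eef_rot: [-180.0, 0.2, -178.4]
contact_force: [-0.8, 0.4, 6.3]
finger_gap: 0.236
finger_force: 60.7
```

```bash

python3 -m pendant '[{"twist":[0,0,0],"slide":[0,0,-0.1],"gripper":10},{"twist":[0,0,0],"slide":[0,0,-0.1],"gripper":10},{"twist":[0,0,0],"slide":[0,0,-0.3],"gripper":10},{"twist":[0,0,0],"slide":[0,0,-0.3],"gripper":10},{"twist":[0,0,0],"slide":[0,0,-0.2],"gripper":10},{"twist":[0,0,0],"slide":[0,0,0],"gripper":10},{"twist":[0,0,0],"slide":[0,0,0],"gripper":10}]'
python3 - <<'E'
from h import *
go([.5135,.097,.0],188)
save('scene','g',(240,140,400,260),5)
E
```

```text
t: 9.75
tcp_pos: [0.5576, 0.0218, 0.0861]
eef_rot: [-180.0, 0.1, -178.4]
contact_force: [0.3, -0.5, -1.5]
finger_gap: 0.24
finger_force: 59.8
pos [0.5576 0.0218 0.0861] rpy [-1.7999e+02  7.0000e-02 -1.7842e+02] t 9.75 F [ 0.3 -0.5 -1.5] gap 0.24
slide units [0.831 2.014 2.153] twist units [-0.002  0.018 -1.605]
```

View pics/g.png

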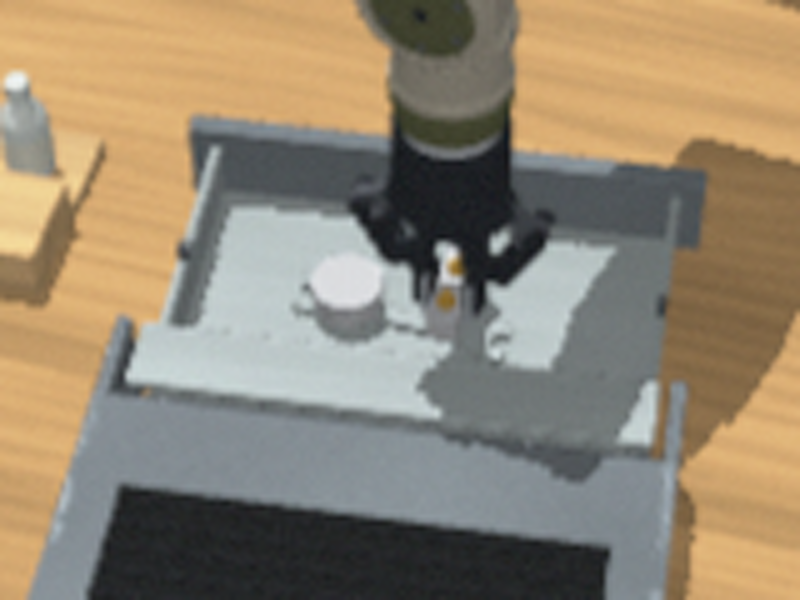

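```bash

python3 -m pendant '[{"twist":[0,0,-0.8],"slide":[0,0,0],"gripper":10},{"twist":[0,0,-0.8],"slide":[0,0,0],"gripper":10},{"twist":[0,0,0],"slide":[0.21,0.5,0],"gripper":10},{"twist":[0,0,0],"slide":[0.21,0.5,0],"gripper":10},{"twist":[0,0,0],"slide":[0.21,0.5,0],"gripper":10},{"twist":[0,0,0],"slide":[0.21,0.5,0],"gripper":10},{"twist":[0,0,0],"slide":[0,0,0.3],"gripper":10},{"twist":[0,0,0],"slide":[0,0,0.3],"gripper":10}]'
python3 -m pendant '[{"twist":[0,0,0],"slide":[0,0,0.25],"gripper":10},{"twist":[0,0,0],"slide":[0,0,0.15],"gripper":10},{"twist":[0,0,0],"slide":[0,0,0.05],"gripper":10},{"twist":[0,0,0],"slide":[0,0,0.05],"gripper":10},{"twist":[0,0,0],"slide":[0,0,0],"gripper":10},{"twist":[0,0,0],"slide":[0,0,0],"gripper":10}]'
```

```text
t: 10.47
tcp_pos: [0.512, 0.0976, 0.0613]
eef_rot: [180.0, 0.0, -171.9]
contact_force: [0.2, -0.4, -0.6]
finger_gap: 0.239
finger_force: 59.9
t: 10.97
tcp_pos: [0.5133, 0.0963, 0.0419]
eef_rot: [180.0, 0.0, -172.0]
contact_force: [0.3, 0.3, -2.2]
finger_gap: 0.241
finger_force: 59.9
```

Still in the air (−2.2 N); last couple of mm down gently, then release.

```bash

python3 -m pendant '[{"twist":[0,0,0],"slide":[0,0,0.025],"gripper":10},{"twist":[0,0,0],"slide":[0,0,0.025],"gripper":10},{"twist":[0,0,0],"slide":[0,0,0],"gripper":10}]'
python3 -m pendant '[{"twist":[0,0,0],"slide":[0,0,0.01],"gripper":10},{"twist":[0,0,0],"slide":[0,0,0],"gripper":10}]'
```

```text
t: 11.22
tcp_pos: [0.513, 0.0964, 0.0398]
eef_rot: [180.0, 0.0, -172.0]
contact_force: [-0.2, 0.2, -1.4]
finger_gap: 0.243
finger_force: 59.8
t: 11.38
tcp_pos: [0.513, 0.0964, 0.0396]
eef_rot: [-180.0, 0.0, -172.0]
contact_force: [-0.2, 0.2, 0.8]
finger_gap: 0.236
finger_force: 60.2
```

```bash

python3 -m pendant '[{"twist":[0,0,0],"slide":[0,0,0],"gripper":35},{"twist":[0,0,0],"slide":[0,0,0],"gripper":45},{"twist":[0,0,0],"slide":[0,0,0],"gripper":48},{"twist":[0,0,0],"slide":[0,0,-0.3],"gripper":48},{"twist":[0,0,0],"slide":[0,0,-0.6],"gripper":48},{"twist":[0,0,0],"slide":[0,0,-0.8],"gripper":60},{"twist":[0,0,0.8],"slide":[0,0,0],"gripper":85},{"twist":[0,0,0.8],"slide":[0,0,0],"gripper":85}]'
python3 -m pendant '[{"twist":[0,0,0],"slide":[-0.24,-0.97,0],"gripper":85},{"twist":[0,0,0],"slide":[-0.24,-0.97,0],"gripper":85},{"twist":[0,0,0],"slide":[-0.24,-0.97,0],"gripper":85},{"twist":[0,0,0],"slide":[-0.24,-0.97,0],"gripper":85},{"twist":[0,0,0],"slide":[0,0,0],"gripper":85},{"twist":[0,0,0],"slide":[0,0,0],"gripper":85}]'
python3 - <<'E'
from h import *
go([.555,-.0577,.044],181.5)
save('scene','i',(240,140,400,260),5)
E
```

```text
t: 12.05
tcp_pos: [0.5147, 0.0965, 0.1097]
eef_rot: [180.0, 0.3, -178.6]
contact_force: [0.3, 1.0, 0.1]
finger_gap: 0.849
finger_force: 0.0
t: 12.55
tcp_pos: [0.5561, -0.0599, 0.1072]
eef_rot: [180.0, 0.0, -178.7]
contact_force: [0.1, 0.4, 0.1]
finger_gap: 0.851
finger_force: 0.0
pos [ 0.5561 -0.0599  0.1072] rpy [ 1.8000e+02  3.0000e-02 -1.7865e+02] t 12.55 F [0.1 0.4 0.1] gap 0.851
slide units [0.026 0.055 1.58 ] twist units [ 0.001  0.008 -0.038]
```

View pics/i.png

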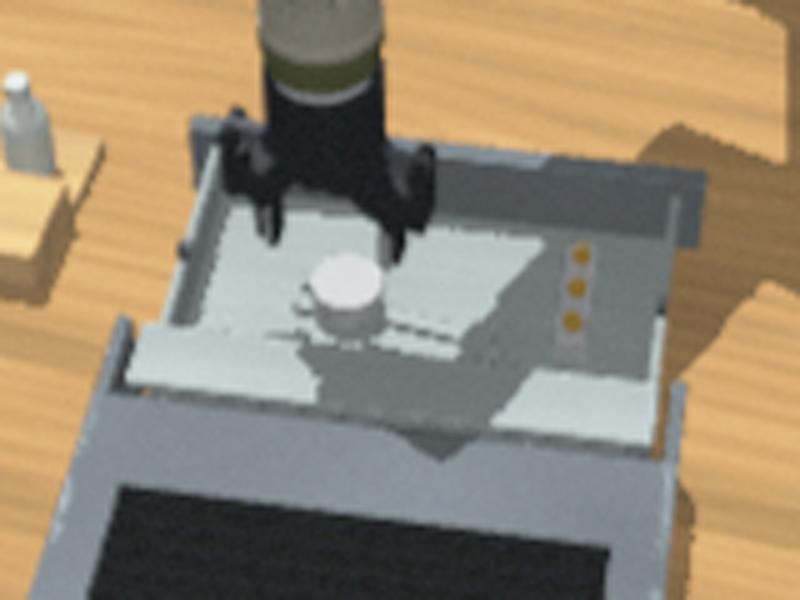

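```bash

python3 -m pendant '[{"twist":[0,0,0],"slide":[0.03,0.055,0.6],"gripper":85},{"twist":[0,0,0],"slide":[0,0,0.5],"gripper":85},{"twist":[0,0,0],"slide":[0,0,0.3],"gripper":85},{"twist":[0,0,0],"slide":[0,0,0.18],"gripper":85},{"twist":[0,0,0],"slide":[0,0,0],"gripper":85},{"twist":[0,0,0],"slide":[0,0,0],"gripper":75}]'
python3 -m pendant '[{"twist":[0,0,0],"slide":[0,0,0],"gripper":40},{"twist":[0,0,0],"slide":[0,0,0],"gripper":40},{"twist":[0,0,0],"slide":[0,0,0],"gripper":40},{"twist":[0,0,0],"slide":[0,0,0],"gripper":40},{"twist":[0,0,0],"slide":[0,0,0],"gripper":40}]'
python3 -m pendant '[{"twist":[0,0,0],"slide":[0,0,-0.1],"gripper":40},{"twist":[0,0,0],"slide":[0,0,-0.1],"gripper":40},{"twist":[0,0,0],"slide":[0,0,-0.3],"gripper":40},{"twist":[0,0,0],"slide":[0,0,-0.3],"gripper":40},{"twist":[0,0,0],"slide":[0,0,0],"gripper":40},{"twist":[0,0,0],"slide":[0,0,0],"gripper":40}]'
python3 - <<'E'
from h import *
go([.491,-.103,.0],181.5)
save('scene','j',(240,140,400,260),5)
E
```

```text
t: 13.1
tcp_pos: [0.554, -0.0544, 0.0442]
eef_rot: [180.0, -0.0, -178.3]
contact_force: [-0.1, 0.1, 0.8]
finger_gap: 0.75
finger_force: 0.0
t: 13.52
tcp_pos: [0.5554, -0.0553, 0.0459]
eef_rot: [-180.0, 0.2, -178.4]
contact_force: [-1.7, 1.9, 5.7]
finger_gap: 0.483
finger_force: 55.8
t: 14.02
tcp_pos: [0.5551, -0.0557, 0.077]
eef_rot: [-180.0, 0.1, -178.4]
contact_force: [1.2, 0.1, -1.0]
finger_gap: 0.485
finger_force: 56.7
pos [ 0.5551 -0.0557  0.077 ] rpy [-1.7996e+02  1.3000e-01 -1.7842e+02] t 14.02 F [ 1.2  0.1 -1. ] gap 0.485
slide units [ 1.633 -1.14   1.925] twist units [-0.009  0.032  0.02 ]
```

View pics/j.png

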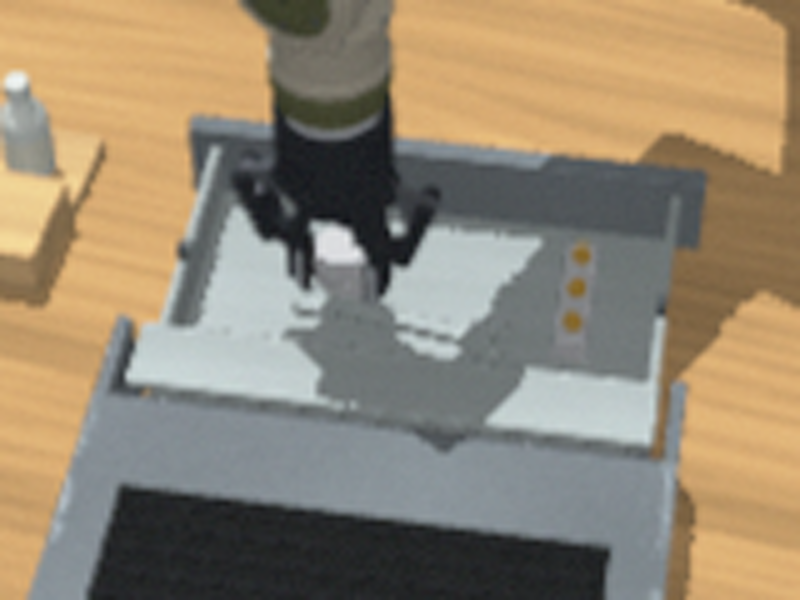

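```bash

python3 -m pendant '[{"twist":[0,0,0],"slide":[0.4,-0.29,0],"gripper":40},{"twist":[0,0,0],"slide":[0.4,-0.29,0],"gripper":40},{"twist":[0,0,0],"slide":[0.4,-0.28,0],"gripper":40},{"twist":[0,0,0],"slide":[0.4,-0.28,0],"gripper":40},{"twist":[0,0,0],"slide":[0,0,0.3],"gripper":40},{"twist":[0,0,0],"slide":[0,0,0.3],"gripper":40},{"twist":[0,0,0],"slide":[0,0,0.2],"gripper":40},{"twist":[0,0,0],"slide":[0,0,0.1],"gripper":40}]'
python3 -m pendant '[{"twist":[0,0,0],"slide":[0,0,0],"gripper":40},{"twist":[0,0,0],"slide":[0,0,0],"gripper":40}]'
```

```text
t: 14.73
tcp_pos: [0.4903, -0.1024, 0.0384]
eef_rot: [179.9, -0.1, -178.4]
contact_force: [-0.0, 0.4, -0.3]
finger_gap: 0.48
finger_force: 56.7
t: 14.9
tcp_pos: [0.4915, -0.1025, 0.0398]
eef_rot: [180.0, -0.0, -178.4]
contact_force: [-0.5, 0.9, -0.6]
finger_gap: 0.483
finger_force: 56.8
```

```bash

python3 -m pendant '[{"twist":[0,0,0],"slide":[0,0,0.025],"gripper":40},{"twist":[0,0,0],"slide":[0,0,0.01],"gripper":40},{"twist":[0,0,0],"slide":[0,0,0],"gripper":40}]'
python3 -m pendant '[{"twist":[0,0,0],"slide":[0,0,0.02],"gripper":40},{"twist":[0,0,0],"slide":[0,0,0],"gripper":40}]'
```

```text
t: 15.15
tcp_pos: [0.4919, -0.1028, 0.039]
eef_rot: [-180.0, 0.0, -178.4]
contact_force: [-0.5, -0.6, -0.4]
finger_gap: 0.481
finger_force: 56.8
t: 15.32
tcp_pos: [0.4919, -0.1028, 0.0381]
eef_rot: [-180.0, 0.0, -178.4]
contact_force: [-0.2, 0.0, -1.1]
finger_gap: 0.483
finger_force: 56.9
```

```bash

python3 -m pendant '[{"twist":[0,0,0],"slide":[0,0,0.02],"gripper":40},{"twist":[0,0,0],"slide":[0,0,0],"gripper":40}]'
python3 -m pendant '[{"twist":[0,0,0],"slide":[0,0,0.02],"gripper":40},{"twist":[0,0,0],"slide":[0,0,0],"gripper":40}]'
```

```text
t: 15.48
tcp_pos: [0.4919, -0.1028, 0.038]
eef_rot: [-180.0, 0.1, -178.4]
contact_force: [-1.4, 0.4, 5.4]
finger_gap: 0.483
finger_force: 56.7
t: 15.65
tcp_pos: [0.492, -0.1028, 0.0379]
eef_rot: [-180.0, 0.1, -178.4]
contact_force: [-3.4, 1.5, 12.2]
finger_gap: 0.482
finger_force: 56.7
```

```bash

python3 -m pendant '[{"twist":[0,0,0],"slide":[0,0,-0.03],"gripper":50},{"twist":[0,0,0],"slide":[0,0,0],"gripper":58},{"twist":[0,0,0],"slide":[0,0,0],"gripper":66},{"twist":[0,0,0],"slide":[0,0,0],"gripper":66},{"twist":[0,0,0],"slide":[0,0,-0.3],"gripper":66},{"twist":[0,0,0],"slide":[0,0,-0.8],"gripper":66},{"twist":[0,0,0],"slide":[0,0,-1],"gripper":60},{"twist":[0,0,0],"slide":[0,0,-1],"gripper":50}]'
python3 -m pendant '[{"twist":[0,0,0],"slide":[0,1,0],"gripper":50},{"twist":[0,0,0],"slide":[0,1,0],"gripper":50},{"twist":[0,0,0],"slide":[0,1,0],"gripper":50},{"twist":[0,0,0],"slide":[0,1,0],"gripper":50},{"twist":[0,0,0],"slide":[0,1,0],"gripper":50},{"twist":[0,0,0],"slide":[0,1,0],"gripper":50},{"twist":[0,0,0],"slide":[0,1,0],"gripper":50},{"twist":[0,0,0],"slide":[0,1,0],"gripper":50}]'
python3 -m pendant '[{"twist":[0,0,1],"slide":[0,0,0],"gripper":50},{"twist":[0,0,1],"slide":[0,0,0],"gripper":50},{"twist":[0,0,1],"slide":[0,0,0],"gripper":50},{"twist":[0,0,1],"slide":[0,0,0],"gripper":50},{"twist":[0,0,1],"slide":[0,0,0],"gripper":50},{"twist":[0,0,1],"slide":[0,0,0],"gripper":50},{"twist":[0,0,1],"slide":[0,0,0],"gripper":50},{"twist":[0,0,1],"slide":[0,0,0],"gripper":50}]'
python3 -m pendant '[{"twist":[0,0,1],"slide":[0,0,0],"gripper":50},{"twist":[0,0,1],"slide":[0,0,0],"gripper":50},{"twist":[0,0,1],"slide":[0,0,0],"gripper":50},{"twist":[0,0,1],"slide":[0,0,0],"gripper":50},{"twist":[0,0,1],"slide":[0,0,0],"gripper":50},{"twist":[0,0,1],"slide":[0,0,0],"gripper":50},{"twist":[0,0,1],"slide":[0,0,0],"gripper":50},{"twist":[0,0,1],"slide":[0,0,0],"gripper":50}]'
python3 -m pendant '[{"twist":[0,0,1],"slide":[0,0,0],"gripper":50},{"twist":[0,0,1],"slide":[0,0,0],"gripper":50},{"twist":[0,0,1],"slide":[0,0,0],"gripper":50},{"twist":[0,0,1],"slide":[0,0,0],"gripper":50},{"twist":[0,0,1],"slide":[0,0,0],"gripper":50},{"twist":[0,0,1],"slide":[0,0,0],"gripper":50},{"twist":[0,0,0.9],"slide":[0,0,0],"gripper":50}]'
python3 - <<'E'
from h import *
b=viewer.capture('top')
cv2.imwrite('pics/k.png',cv2.resize(b[130:300,220:430],None,fx=3.6,fy=3.6,interpolation=2)[:,:,::-1])
for n in('spanner','tin'):
  for r in regions_of('top',n)[:2]: 
    print(n,r['confidence'],r['bbox'])
    v,u=np.nonzero(r['pixels']);w=ray('top',np.c_[u,v],.028)[:,:2]
    print(w.mean(0),w.min(0),w.max(0),'yaw',np.degrees(np.arctan2(*np.linalg.svd(w-w.mean(0),full_matrices=False)[2][0][::-1])))
go([.555,-.018,.12],90)
E
```

```text
t: 16.32
tcp_pos: [0.4904, -0.1024, 0.1618]
eef_rot: [179.9, -0.2, -178.4]
contact_force: [0.5, -0.6, 0.2]
finger_gap: 0.499
finger_force: 0.0
t: 16.98
tcp_pos: [0.4822, 0.219, 0.1614]
eef_rot: [180.0, 0.0, -178.4]
contact_force: [0.7, -0.8, 0.3]
finger_gap: 0.501
finger_force: 0.0
t: 17.65
tcp_pos: [0.4825, 0.217, 0.1611]
eef_rot: [-180.0, -0.0, 149.4]
contact_force: [0.0, 0.2, 0.0]
finger_gap: 0.498
finger_force: 0.0
t: 18.32
tcp_pos: [0.4825, 0.217, 0.1611]
eef_rot: [-180.0, -0.0, 117.4]
contact_force: [-0.2, -0.0, 0.1]
finger_gap: 0.496
finger_force: 0.0
t: 18.9
tcp_pos: [0.4826, 0.217, 0.1611]
eef_rot: [-180.0, 0.0, 89.8]
contact_force: [-0.7, -0.1, -0.9]
finger_gap: 0.498
finger_force: 0.0
spanner 0.7 [259.9, 175.4, 154.7, 113.0]
[ 0.52080586 -0.00837938] [ 0.38957529 -0.21019591] [0.65564194 0.17547548] yaw 98.96926595350743
spanner 0.56 [305.6, 221.3, 60.9, 13.1]
[ 0.53833187 -0.01818622] [ 0.52450675 -0.09270609] [0.55295028 0.05728437] yaw -91.52487289048837
tin 0.72 [361.4, 242.7, 18.4, 18.3]
[ 0.47438753 -0.10512831] [ 0.45129083 -0.12758636] [ 0.4966075  -0.08187147] yaw -55.71727532906907
tin 0.7 [168.8, 151.0, 33.2, 28.1]
[0.69743855 0.37852652] [0.66002387 0.33711356] [0.73397926 0.41877847] yaw -122.82307744278367
pos [0.4826 0.217  0.1612] rpy [-179.97    0.     90.07] t 19.05 F [ 0.5  0.1 -0.8] gap 0.496
slide units [-5.876  1.811  1.03 ] twist units [-0.007  0.001  0.019]
```

View pics/k.png

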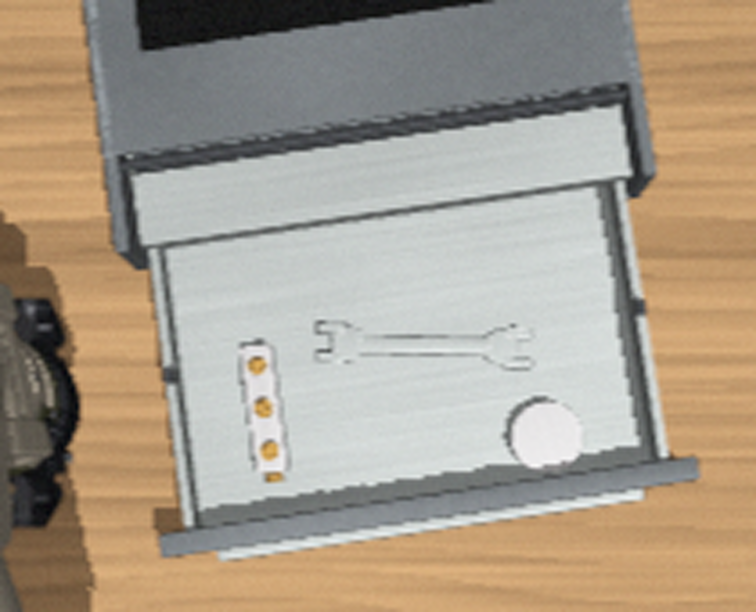

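```bash

python3 -m pendant '[{"twist":[0,0,0.39],"slide":[0,0,0],"gripper":45},{"twist":[0,0,0],"slide":[-0.97,0.256,0],"gripper":45},{"twist":[0,0,0],"slide":[-0.97,0.256,0],"gripper":45},{"twist":[0,0,0],"slide":[-0.97,0.256,0],"gripper":45},{"twist":[0,0,0],"slide":[-0.97,0.256,0],"gripper":45},{"twist":[0,0,0],"slide":[-0.97,0.256,0],"gripper":45},{"twist":[0,0,0],"slide":[-0.97,0.256,0],"gripper":45},{"twist":[0,0,0],"slide":[0,0,0.8],"gripper":45}]'
python3 -m pendant '[{"twist":[0,0,0],"slide":[0,0,0.8],"gripper":45},{"twist":[0,0,0],"slide":[0,0,0],"gripper":45},{"twist":[0,0,0],"slide":[0,0,0],"gripper":45},{"twist":[0,0,0],"slide":[0,0,0],"gripper":45}]'
python3 -c "
from h import *
go([.538,-.018,.037],88.5)"
```

```text
t: 19.72
tcp_pos: [0.5443, -0.0247, 0.1347]
eef_rot: [179.2, 0.3, 88.1]
contact_force: [2.1, 0.2, 0.2]
finger_gap: 0.449
finger_force: 0.0
t: 20.05
tcp_pos: [0.5381, -0.017, 0.0985]
eef_rot: [180.0, -0.0, 88.5]
contact_force: [0.4, -0.0, 0.1]
finger_gap: 0.445
finger_force: 0.0
pos [ 0.5381 -0.017   0.0985] rpy [179.97  -0.    88.5 ] t 20.05 F [ 0.4 -0.   0.1] gap 0.445
slide units [-2.400e-02 -1.000e-03  1.538e+00] twist units [ 0.006 -0.     0.001]
```

```bash

python3 -m pendant '[{"twist":[0,0,0],"slide":[-0.02,0,0.6],"gripper":45},{"twist":[0,0,0],"slide":[0,0,0.5],"gripper":40},{"twist":[0,0,0],"slide":[0,0,0.3],"gripper":35},{"twist":[0,0,0],"slide":[0,0,0.13],"gripper":30},{"twist":[0,0,0],"slide":[0,0,0],"gripper":28},{"twist":[0,0,0],"slide":[0,0,0],"gripper":28}]'
```

```text
t: 20.55
tcp_pos: [0.5388, -0.0178, 0.0378]
eef_rot: [179.9, 0.0, 88.5]
contact_force: [0.3, 0.2, 0.1]
finger_gap: 0.282
finger_force: 0.0
```

```bash

python3 -m pendant '[{"twist":[0,0,0],"slide":[0,0,0.035],"gripper":22},{"twist":[0,0,0],"slide":[0,0,0],"gripper":5},{"twist":[0,0,0],"slide":[0,0,0],"gripper":5},{"twist":[0,0,0],"slide":[0,0,0],"gripper":5},{"twist":[0,0,0],"slide":[0,0,0],"gripper":5},{"twist":[0,0,0],"slide":[0,0,0],"gripper":5}]'
python3 -m pendant '[{"twist":[0,0,0],"slide":[0,0,-0.1],"gripper":5},{"twist":[0,0,0],"slide":[0,0,-0.2],"gripper":5},{"twist":[0,0,0],"slide":[0,0,-0.4],"gripper":5},{"twist":[0,0,0],"slide":[0,0,-0.5],"gripper":5},{"twist":[0,0,0],"slide":[0,0,-0.5],"gripper":5},{"twist":[0,0,0],"slide":[0,0,-0.5],"gripper":5},{"twist":[0,0,0],"slide":[0,0,0],"gripper":5},{"twist":[0,0,0],"slide":[0,0,0],"gripper":5}]'
python3 - <<'E'
from h import *
go([.514,.362,.17],186.5)
a=viewer.capture('scene')
r=boxes_of('scene','spanner');print([(x['confidence'],x['bbox']) for x in r])
cv2.imwrite('pics/l.png',cv2.resize(a[130:270,240:460],None,fx=3.6,fy=3.6,interpolation=2)[:,:,::-1])
E
```

```text
t: 21.05
tcp_pos: [0.539, -0.0182, 0.0365]
eef_rot: [179.8, -0.0, 88.4]
contact_force: [-0.6, 0.2, 6.8]
finger_gap: 0.12
finger_force: 59.2
t: 21.72
tcp_pos: [0.5387, -0.0184, 0.1244]
eef_rot: [179.8, 0.0, 88.4]
contact_force: [-0.7, 0.9, -1.5]
finger_gap: 0.126
finger_force: 58.7
pos [ 0.5387 -0.0184  0.1244] rpy [1.7982e+02 3.0000e-02 8.8420e+01] t 21.72 F [-0.7  0.9 -1.5] gap 0.126
slide units [-0.462  9.518 -1.139] twist units [  0.029   0.044 -24.52 ]
[(0.72, [299.0, 176.0, 45.6, 21.3]), (0.24, [265.9, 205.9, 106.1, 24.4])]
```

View pics/l.png

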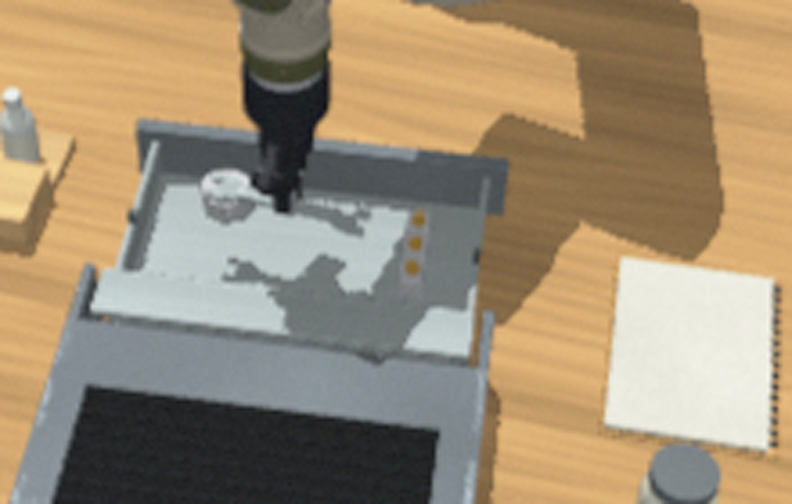

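```bash

python3 -m pendant '[{"twist":[0,0,0],"slide":[0,0,-0.6],"gripper":5},{"twist":[0,0,0],"slide":[0,0,-0.5],"gripper":5},{"twist":[0,0,0],"slide":[0.5,-0.04,0],"gripper":5},{"twist":[0,0,0],"slide":[0.9,-0.09,0],"gripper":5},{"twist":[0,0,0],"slide":[0.9,-0.09,0],"gripper":5},{"twist":[0,0,0],"slide":[0.9,-0.09,0],"gripper":5},{"twist":[0,0,0],"slide":[0.9,-0.09,0],"gripper":5},{"twist":[0,0,0],"slide":[0.9,-0.09,0],"gripper":5}]'
python3 -m pendant '[{"twist":[0,0,0],"slide":[0.9,-0.09,0],"gripper":5},{"twist":[0,0,0],"slide":[0.9,-0.09,0],"gripper":5},{"twist":[0,0,0],"slide":[0.9,-0.09,0],"gripper":5},{"twist":[0,0,0],"slide":[0.9,-0.09,0],"gripper":5},{"twist":[0,0,0],"slide":[0.5,-0.04,0],"gripper":5},{"twist":[0,0,0],"slide":[0.3,0,0],"gripper":5},{"twist":[0,0,-0.5],"slide":[0,0,0],"gripper":5},{"twist":[0,0,-1],"slide":[0,0,0],"gripper":5}]'
python3 -m pendant '[{"twist":[0,0,-1],"slide":[0,0,0],"gripper":5},{"twist":[0,0,-1],"slide":[0,0,0],"gripper":5},{"twist":[0,0,-1],"slide":[0,0,0],"gripper":5},{"twist":[0,0,-1],"slide":[0,0,0],"gripper":5},{"twist":[0,0,-1],"slide":[0,0,0],"gripper":5},{"twist":[0,0,-1],"slide":[0,0,0],"gripper":5},{"twist":[0,0,-1],"slide":[0,0,0],"gripper":5},{"twist":[0,0,-1],"slide":[0,0,0],"gripper":5}]'
python3 -m pendant '[{"twist":[0,0,-1],"slide":[0,0,0],"gripper":5},{"twist":[0,0,-1],"slide":[0,0,0],"gripper":5},{"twist":[0,0,-1],"slide":[0,0,0],"gripper":5},{"twist":[0,0,-1],"slide":[0,0,0],"gripper":5},{"twist":[0,0,-1],"slide":[0,0,0],"gripper":5},{"twist":[0,0,-1],"slide":[0,0,0],"gripper":5},{"twist":[0,0,-1],"slide":[0,0,0],"gripper":5},{"twist":[0,0,-1],"slide":[0,0,0],"gripper":5}]'
python3 -m pendant '[{"twist":[0,0,-1],"slide":[0,0,0],"gripper":5},{"twist":[0,0,-1],"slide":[0,0,0],"gripper":5},{"twist":[0,0,-1],"slide":[0,0,0],"gripper":5},{"twist":[0,0,-1],"slide":[0,0,0],"gripper":5},{"twist":[0,0,-1],"slide":[0,0,0],"gripper":5},{"twist":[0,0,-1],"slide":[0,0,0],"gripper":5},{"twist":[0,0,-1],"slide":[0,0,0],"gripper":5},{"twist":[0,0,0],"slide":[0,0,0],"gripper":5}]'
python3 -c "
from h import *
go([.514,.361,.0265],186.5)
viewer.capture('scene');print([(x['confidence'],x['bbox']) for x in boxes_of('scene','spanner')])"
```

```text
t: 22.48
tcp_pos: [0.5223, 0.1837, 0.1653]
eef_rot: [-179.8, 0.0, 88.4]
contact_force: [0.6, 0.7, -1.0]
finger_gap: 0.124
finger_force: 58.7
t: 23.15
tcp_pos: [0.5117, 0.3589, 0.1652]
eef_rot: [-179.9, 0.1, 94.6]
contact_force: [0.4, 0.4, 0.2]
finger_gap: 0.124
finger_force: 58.7
t: 23.82
tcp_pos: [0.5122, 0.3574, 0.1656]
eef_rot: [-179.9, -0.0, 126.6]
contact_force: [0.8, 0.0, 0.3]
finger_gap: 0.129
finger_force: 58.7
t: 24.48
tcp_pos: [0.5122, 0.3574, 0.1656]
eef_rot: [-179.9, -0.1, 158.6]
contact_force: [0.4, 1.0, -1.4]
finger_gap: 0.121
finger_force: 58.7
t: 25.15
tcp_pos: [0.5122, 0.3575, 0.1657]
eef_rot: [-179.9, -0.1, -173.5]
contact_force: [0.6, 0.4, -0.4]
finger_gap: 0.123
finger_force: 58.7
pos [0.5122 0.3575 0.1657] rpy [-1.7994e+02 -1.2000e-01 -1.7354e+02] t 25.15 F [ 0.6  0.4 -0.4] gap 0.123
slide units [-0.055  0.081  3.479] twist units [-0.016 -0.03  -0.01 ]
[(0.56, [431.3, 183.9, 10.6, 35.1]), (0.37, [406.1, 202.1, 47.8, 57.2]), (0.37, [205.4, 163.5, 59.1, 34.7])]
```

```bash

python3 -m pendant '[{"twist":[0,0,0],"slide":[-0.05,0.08,0.5],"gripper":5},{"twist":[0,0,0],"slide":[0,0,0.8],"gripper":5},{"twist":[0,0,0],"slide":[0,0,0.8],"gripper":5},{"twist":[0,0,0],"slide":[0,0,0.6],"gripper":5},{"twist":[0,0,0],"slide":[0,0,0.4],"gripper":5},{"twist":[0,0,0],"slide":[0,0,0.2],"gripper":5},{"twist":[0,0,0],"slide":[0,0,0.1],"gripper":5},{"twist":[0,0,0],"slide":[0,0,0],"gripper":5}]'
python3 -m pendant '[{"twist":[0,0,0],"slide":[0,0,0.04],"gripper":5},{"twist":[0,0,0],"slide":[0,0,0.03],"gripper":5},{"twist":[0,0,0],"slide":[0,0,0],"gripper":5}]'
```

```text
t: 25.92
tcp_pos: [0.5139, 0.3618, 0.0303]
eef_rot: [-180.0, -0.1, -173.6]
contact_force: [0.4, -0.6, -0.2]
finger_gap: 0.123
finger_force: 58.7
t: 26.17
tcp_pos: [0.5148, 0.3625, 0.0292]
eef_rot: [180.0, 0.1, -173.6]
contact_force: [0.7, -0.9, -0.3]
finger_gap: 0.123
finger_force: 58.7
```

```bash

python3 -m pendant '[{"twist":[0,0,0],"slide":[0,0,0.03],"gripper":5},{"twist":[0,0,0],"slide":[0,0,0.03],"gripper":5},{"twist":[0,0,0],"slide":[0,0,0],"gripper":5}]'
python3 -m pendant '[{"twist":[0,0,0],"slide":[0,0,0.025],"gripper":5},{"twist":[0,0,0],"slide":[0,0,0],"gripper":5}]'
python3 -m pendant '[{"twist":[0,0,0],"slide":[0,0,0.015],"gripper":5},{"twist":[0,0,0],"slide":[0,0,0],"gripper":5}]'
```

```text
t: 26.42
tcp_pos: [0.5141, 0.3622, 0.0259]
eef_rot: [180.0, 0.0, -173.6]
contact_force: [-0.6, 0.7, -1.0]
finger_gap: 0.123
finger_force: 58.7
t: 26.58
tcp_pos: [0.514, 0.3621, 0.0246]
eef_rot: [180.0, -0.0, -173.6]
contact_force: [-0.0, 0.8, -0.3]
finger_gap: 0.12
finger_force: 58.7
t: 26.75
tcp_pos: [0.514, 0.3621, 0.0245]
eef_rot: [180.0, 0.0, -173.6]
contact_force: [-1.4, -0.9, 3.5]
finger_gap: 0.124
finger_force: 59.2
```

```bash

python3 -m pendant '[{"twist":[0,0,0],"slide":[0,0,0],"gripper":18},{"twist":[0,0,0],"slide":[0,0,0],"gripper":28},{"twist":[0,0,0],"slide":[0,0,0],"gripper":38},{"twist":[0,0,0],"slide":[0,0,0],"gripper":38},{"twist":[0,0,0],"slide":[0,0,-0.3],"gripper":38},{"twist":[0,0,0],"slide":[0,0,-0.8],"gripper":38},{"twist":[0,0,0],"slide":[0,0,-1],"gripper":38},{"twist":[0,0,0],"slide":[0,0,-1],"gripper":38}]'
python3 -m pendant '[{"twist":[0,0,0],"slide":[0,0,-1],"gripper":38},{"twist":[0,0,0],"slide":[1,0,-0.1],"gripper":38},{"twist":[0,0,0],"slide":[1,0,0],"gripper":38},{"twist":[0,0,0],"slide":[0.4,0.9,0],"gripper":38},{"twist":[0,0,0],"slide":[0.4,0.9,0],"gripper":38},{"twist":[0,0,0],"slide":[0.4,0.9,0],"gripper":38},{"twist":[0,0,0],"slide":[0.4,0.9,0],"gripper":38},{"twist":[0,0,0],"slide":[0.4,0.9,0],"gripper":38}]'
python3 - <<'E'
from h import *
go([.3,.5,.2],186.5)
b=viewer.capture('top')
cv2.imwrite('pics/m.png',cv2.resize(b[120:300,130:520],None,fx=2,fy=2,interpolation=2)[:,:,::-1])
E
```

```text
t: 27.42
tcp_pos: [0.5132, 0.3616, 0.1494]
eef_rot: [-180.0, -0.1, -173.6]
contact_force: [1.5, -0.2, -0.7]
finger_gap: 0.376
finger_force: 0.0
t: 28.08
tcp_pos: [0.3338, 0.5245, 0.1935]
eef_rot: [179.9, 0.1, -173.6]
contact_force: [-0.1, 0.1, 0.6]
finger_gap: 0.379
finger_force: 0.0
pos [0.3338 0.5245 0.1935] rpy [ 1.7994e+02  7.0000e-02 -1.7359e+02] t 28.08 F [-0.1  0.1  0.6] gap 0.379
slide units [ 0.908 -0.512 -0.161] twist units [ 0.016  0.017 -0.023]
```

View pics/m.png

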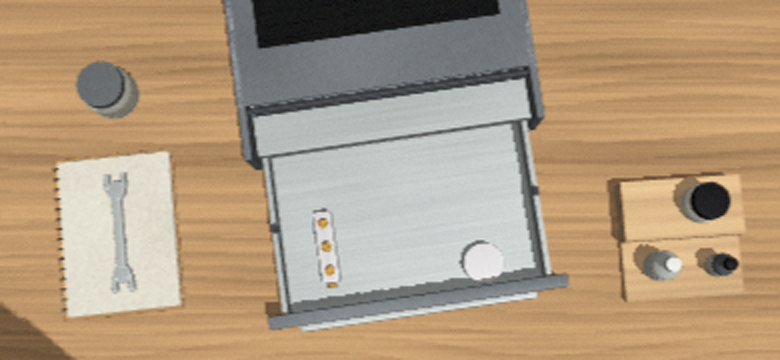

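The picture shows the spanner flat in the middle of the pad (about 118,233), with the manifold (325,247) and tin (482,260) upright on the drawer floor. The drawer is out, the bar is up and the bottles and jars are standing.

```bash
python3 -m pendant '[{"twist":[0,0,0],"slide":[0,0,0],"gripper":38},{"twist":[0,0,0],"slide":[0,0,0],"gripper":38},{"twist":[0,0,0],"slide":[0,0,0],"gripper":38}]'
python3 -c "
from h import *
print(job_done())"
```

```text
t: 28.38
tcp_pos: [0.3353, 0.5223, 0.1925]
eef_rot: [-180.0, 0.0, -173.6]
contact_force: [0.2, 0.5, 0.2]
finger_gap: 0.38
finger_force: 0.0
the job is handed in; nothing more can be done
None
```

The job is handed in after about 28 s: the spanner lies flat on the pad, the tin and manifold stand upright in the open drawer, the bar is back up, and nothing was dropped or knocked.

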